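# Seat a drawer-pull blank in the drilling jig

## Task

Get the wooden blank on the jig board ready for drilling, without pinching or lifting it: with the fingertips, first push it across the board, long side against the long metal fence, while it is still well short of the pocket, and then slide it along the fence, keeping it against the fence all the way, into the corner pocket until it sits fully home, flush against both the fence and the end stop. Leave the dowel, the screw jar and the screwdriver where they are.

Things in the scene. Friction and masses are not known exactly. Their poses are not given: they have to be found in the camera images.
- jig: Fixed drilling jig, a white laminated board on the bench, with fence, end stop, cheek and an unused toggle clamp behind the stop (to 50 mm high). Origin: on the bench surface under the board; x points across the board to the fence, y along the fence to the end stop, z up. Board 12 mm thick, x -110..110, y -180..250 mm. Fence, stop and cheek stand 22 mm above the board (tops at z = 34 mm).
- fence (a point): Point on the long aluminium fence's straight face, at the board's top: x = 70, y = 0, z = 12 mm in the jig's axes. The fence face runs straight along y from -180 to 165 mm; the fence is 28 mm thick.
- corner (a point): Inner corner of the pocket, where fence face, end stop face and board top meet: x = 70, y = 140, z = 12 mm in the jig's axes. The dark wooden stop spans x -2..70 mm, y 140..165 mm.
- mouth (a point): Tip of the inner face of the dark wooden cheek, at the board's top: x = 16, y = 95, z = 12 mm in the jig's axes. The cheek (x -2..16, y 95..140 mm) faces the fence; fence, stop and cheek form a pocket 54 mm wide, open only towards -y. A 45 degree flared lip leads from this point out to about x 2, y 83 mm.
- blank: Loose light beech block, 50 mm (its x) by 70 mm (its y, long side) by 20 mm high, 40 to 80 g, pencil lines on top, flat on the board, 20 to 60 mm from the fence, turned up to 0.45 rad from it. Slides with ordinary friction. Origin: centre of its underside. Home: origin at x = 45, y = 105, z = 12 mm in the jig's axes, long side along the fence, either way round; its rear 25 mm sticks out past the cheek.
- dowel: Bystander: loose round wooden dowel piece, 26 mm diameter, 40 mm high, standing on the jig board beyond the cheek from the fence. Origin: centre of its underside.
- screw_jar: Bystander: loose grey jar with a steel cap, 60 mm diameter, 60 mm high, standing on the bench behind the fence. Origin: centre of its underside.
- driver: Bystander: loose screwdriver with a black handle, lying on the bench beside the board's edge away from the fence, roughly along it, 0.2 m long, 26 mm high. Origin: on the bench under its axis, where handle meets shaft; x along it towards the tip.
There are look-alikes about, which are no part of the job. What is meant by the blank is not purple, and is the smaller of those in its own colour.

How it is judged (in metres and radians):
On the way:
1. the blank lies with its long side against the fence (gap under 4 mm, within 0.08 rad), its centre still at least 115 mm short of the end stop (80 mm of sliding left) (x of blank in the frame of jig above 0.041 m and angle between the y axis of blank and the y axis of jig, either way round below 0.08 rad and y of blank in the frame of jig below 0.025 m), for 0.1 s.
At the end, for the whole second after the job is handed in: The blank lies flat and at rest on the board in the pocket, within 3 mm of the fence and within 3 mm of the end stop, its long side parallel to the fence within 0.06 rad (x of blank in the frame of jig between 0.042 and 0.048 m and y of blank in the frame of jig between 0.102 and 0.108 m and angle between the y axis of blank and the y axis of jig, either way round below 0.06 rad and z of blank in the frame of jig below 0.015 m and angle between blank's own z axis and vertical below 0.05 rad and linear speed of blank below 0.01 m/s); the robot touches nothing.
It fails at once if the blank is lifted more than 8 mm off the board or tipped by more than 0.3 rad (z of blank in the frame of jig above 0.02 m or angle between blank's own z axis and vertical above 0.3 rad).
It fails at once if the blank leaves the fence by more than 10 mm once its centre is within 105 mm of the end stop (y of blank in the frame of jig above 0.035 m and x of blank in the frame of jig below 0.035 m).
It fails at once if the dowel, the screw jar or the screwdriver is moved by more than 12 mm (distance of any of dowel, screw_jar, driver from where it was at the start of the episode above 0.012 m).
It also fails if it takes over 42 s, if anything falls off the work surface, if the arm or the gripper's body presses on something with over 40 N, if the wrist force passes 120 N, or if a joint passes its speed limit or range.

## Robot

A 7-joint arm with a two-finger parallel gripper is mounted at the origin on the work surface. World frame = base frame: x ahead of the robot, y to its left, z up, the work surface at z = 0. Lengths are in m, angles in degrees, forces in N, time in s.
With the tool pointing down it reaches from about 0.425 to 0.825 m from the base axis. Payload 3.6 kg.
Tool frame: the origin (TCP) lies midway between the tips of the shut fingers; the grasp point (between the pads) lies grip_depth behind it (grip_depth is the distance from the TCP to the grasp point, in m); z points along the fingers, y is the line along which they close (so a half turn about z gives the same grasp; the last joint's range is limited). The gripper opens to 85 mm and grips with 20 to 120 N. Pads are 22 mm wide; open, the fingers measure 114 mm over their backs; the gripper's body (76 mm by 85 mm) begins 54 mm behind the grasp point. The pads swing forward as they close: fully open they stand 13 mm farther back than shut.
Start: joints at [-77.836, 35.231, -0.722, 81.555, 0.464, 63.22, -2.315], TCP at [0.154, 0.632, 0.231] pointing down, gripper open.
Joint ranges: [-178.69, 178.69], [-17.37, 117.87], [-77.05, 75.6], [15.02, 138.74], [-78.02, 258.01], [0.78, 113.62], [-162.83, 162.83]. Speed limits (degrees/s): [159.86, 159.86, 180, 180, 180, 180, 180].

## Interface

Orientations are given as [roll, pitch, yaw] about the fixed x, y, z axes, in that order (R = Rz(yaw) Ry(pitch) Rx(roll)).
In Python, from rig import * gives the robot as it stands.
- The arm moves only by the shell command python3 -m jog 'ROWS' [FORCE]. ROWS is JSON, a list of rows, each a list of 3 entries, a list of its own where there are three numbers: the shift along the tool's x, y, z in mm, then the turn, a rotation vector about the tool's x, y, z in degrees, then the finger opening in mm, from 0 to 85.4. In form: [[[tx, ty, tz], [wx, wy, wz], jaw], ...]. A call has exactly 10 rows; each row shifts and turns the commanded pose from where the row before left it, along the tool's axes as they then stand; what a row does not reach is not made up. A row lasts 1/10 s, in which the tool goes at most 50 mm and 8.59 degrees, less where a joint would pass 70% of its speed; a pose out of reach is approached as far as the arm can. A call with a gripper value outside its range is refused whole. The fingers move at their own pace and stop on an object; FORCE is the grip in N (left out, the last holds). Time passes only in rows, so rows that do not move let the fingers close, or fill a call up. It gives the time, the measured TCP pose, the force, the opening and the grip force at its end, in the units of the state.
- state(): the state, without advancing time (a new reading comes with each control period).
- read_camera(name): name is "side" or "top" or "wrist"; returns the picture (384x512x3 uint8, red, green, blue); there is no depth.
- camera_params(name): a dict with "fx", "fy", "cx", "cy" (pixels), "dist" ([k1, k2, p1, p2, k3] as OpenCV has them; the pictures are not rectified), "T" (4x4, takes a point from camera to world coordinates). Camera axes: x right, y up, looking along -z (the intrinsics and any distortion apply to the point x, -y, -z); pixel columns grow to the right and rows downward; lengths in m; the calibration is good to about 2 mm. A picture is of the moment at which its call begins: read the wrist's pose just before it. camera_params takes no time and is no camera call; for the wrist camera it gives the pose at the moment of the call.
- job_done(): hands the job in; it is judged then, once.
Trained networks look in the newest picture that a camera, given by its name, has taken for a name from the list of things; names that differ only in an ending like _2 or _b are one class to them, and where a whole thing is asked for, a point or a joint stands for the part that bears it (a point fixed in the world has none). Each returns a list of dicts, best first, with "conf" (0 to 1); they miss things now and then, are a little off and sometimes report something else, mostly with a low value. They report only what shows in the picture. A call takes as long as a camera call. They do not tell look-alikes from the thing itself.
- regions_of(camera, label): "region" (384x512 bool, what is visible of it) and "at" ([column, row] in pixels, amid what is visible of it).
The state is a dict: "time_s": time; "joint_pos": joint angles; "joint_velocities": joint speeds; "joint_torque": joint torques, N m; "position": TCP position; "ee_rot": TCP orientation; "ft_force": force on the tool from outside, world axes, zero at the start; "ft_torque": the same for the moment, N m; "finger_gap": finger opening in m; "grasp_force": force on a finger pad.
Only numpy, scipy, OpenCV 4.12 (cv2) and the standard library are available. Lean on these libraries where they do the work, as an engineer would, in place of code of your own. Each camera call takes 0.05 s, during which the arm holds its last target. There are 200 camera calls.

## Working session

There is one attempt and no reset: what is moved stays moved. The work goes in short steps, Python scripts to look and compute and a shell command to move; the robot and the scene stay as the last step left them, time stands still between calls to the robot, and variables do not carry over. Pictures are saved under pics/ and viewed, at most 10 in all, crops included, and the job is handed in when it is done.

```bash
ls; mkdir -p pics; python3 - <<'E'
from rig import *
import cv2,numpy as np
s=state();print(s['time_s'],s['position'],s['ee_rot'],s['finger_gap'])
a=read_camera('top');b=read_camera('side')
cv2.imwrite('pics/top0.png',a[:,:,::-1]);cv2.imwrite('pics/side0.png',b[:,:,::-1])
for c in ['top','side']:
  p=camera_params(c);print(c,p['fx'],p['fy'],p['cx'],p['cy'],p['dist'],np.round(p['T'],4).tolist())
  for l in ['blank','jig','dowel','screw_jar','driver']:
    for r in regions_of(c,l):
      m=r['region'];print(c,l,round(r['conf'],2),np.round(r['at']),m.sum(), cv2.minAreaRect(np.argwhere(m)[:,::-1].astype(np.float32)))
E
```

```text
pics
0.0 [0.15354379 0.63081767 0.23013134] [-1.79853497e+02  1.98481489e-03  1.66322738e+02] 0.08521564596571164
top 369.95404850798724 369.95404850798724 251.0619769826493 190.74749650180308 [-0.08095228  0.          0.          0.          0.        ] [[-0.0147, 0.9931, -0.1163, 0.4909], [-0.9996, -0.0118, 0.0257, -0.0235], [0.0241, 0.1167, 0.9929, 0.82], [0.0, 0.0, 0.0, 1.0]]
top blank 0.89 [350. 206.] 1390 ((349.9742431640625, 205.9329833984375), (31.733747482299805, 45.66213607788086), 68.96248626708984)
top blank 0.63 [356. 130.] 1328 ((352.1000061035156, 127.20002746582031), (30.857738494873047, 43.826927185058594), 63.43495178222656)
top blank 0.56 [239. 202.] 780 ((237.15545654296875, 202.90933227539062), (33.03322982788086, 24.27865982055664), 14.743562698364258)
top jig 0.65 [198. 190.] 18423 ((200.28579711914062, 192.82733154296875), (197.80300903320312, 101.0164794921875), 17.67610740661621)
top dowel 0.7 [162. 219.] 166 ((161.0, 218.5), (11.0, 16.0), 90.0)
top screw_jar 0.78 [244. 113.] 664 ((244.0, 112.0), (30.0, 26.0), 90.0)
top driver 0.71 [186. 276.] 678 ((168.2999
[... 673 characters left out ...]
253906, 124.74325561523438), (28.934221267700195, 29.75621795654297), 80.53767395019531)
side jig 0.8 [228. 244.] 18209 ((226.63914489746094, 228.6022491455078), (124.04002380371094, 199.87513732910156), 36.30449295043945)
side dowel 0.73 [259. 251.] 381 ((261.0276184082031, 249.16897583007812), (15.695597648620605, 28.069374084472656), 4.763641834259033)
side screw_jar 0.67 [258. 249.] 356 ((260.39605712890625, 249.0395965576172), (14.726551055908203, 26.46799087524414), 5.710593223571777)
side screw_jar 0.63 [166. 177.] 969 ((167.5, 173.5), (37.0, 29.0), 90.0)
side driver 0.63 [330. 250.] 802 ((319.1077575683594, 262.5469665527344), (14.419906616210938, 91.49951171875), 41.987213134765625)
```

```bash
python3 - <<'E'
import cv2
a=cv2.imread('pics/top0.png')[80:330,60:420]
cv2.imwrite('pics/top0c.png',cv2.resize(a,(792,550),interpolation=cv2.INTER_CUBIC))
E
```

```text
(no output)
```

View pics/top0c.png

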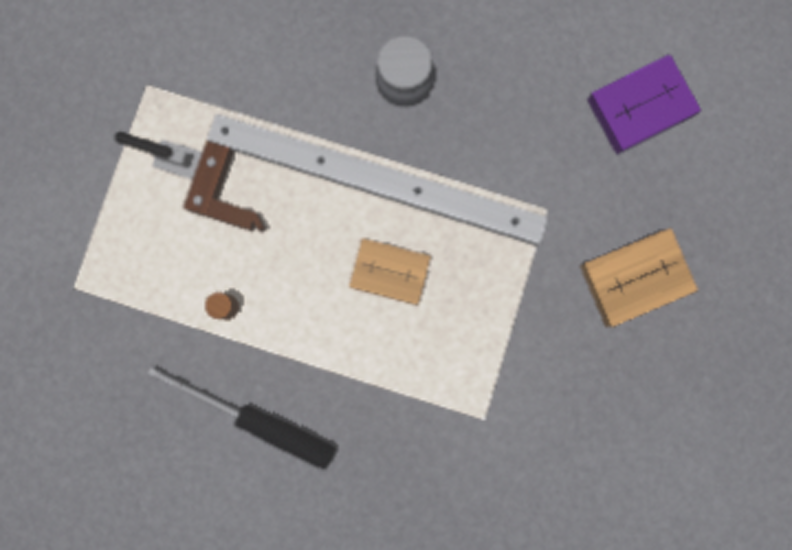

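View pics/side0.png

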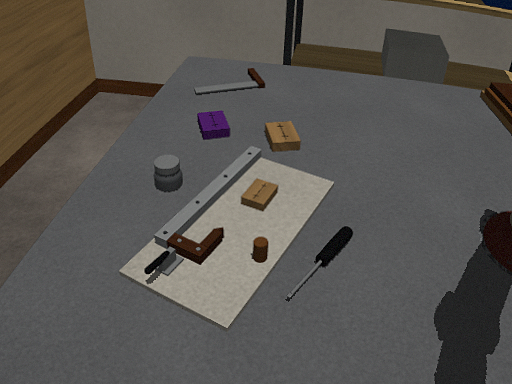

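Candidates, in top-image pixels:
- The beech block on the board at (237,203).
- The larger beech block on the bench at (350,206).
- The purple block at (352,128).

I choose (237,203): it is the smaller beech block and it lies on the board. In the side view it is at (260,195). The dowel is at top (162,219), the jar at (244,112), and the driver runs along (130..210,250..290).

```bash
cat > h.py <<'E'
from rig import *
import cv2,numpy as np
from scipy.optimize import least_squares
def proj(P,p):
    T=np.array(p['T']);q=(np.atleast_2d(P)-T[:3,3])@T[:3,:3]; q=q*[1,-1,-1]
    K=np.array([[p['fx'],0,p['cx']],[0,p['fy'],p['cy']],[0,0,1]])
    return cv2.projectPoints(q.reshape(-1,1,3),np.zeros(3),np.zeros(3),K,np.array(p['dist']))[0].reshape(-1,2)
def pix2plane(uv,z,p):
    K=np.array([[p['fx'],0,p['cx']],[0,p['fy'],p['cy']],[0,0,1]])
    n=cv2.undistortPoints(np.array(uv,float).reshape(-1,1,2),K,np.array(p['dist'])).reshape(-1,2)
    T=np.array(p['T']);d=np.c_[n[:,0],-n[:,1],-np.ones(len(n))]@T[:3,:3].T
    return T[:3,3]+d*((z-T[2,3])/d[:,2])[:,None]
def j2w(P,j):
    P=np.atleast_2d(np.array(P,float))/1000;c,s=np.cos(j[2]),np.sin(j[2])
    return np.c_[j[0]+c*P[:,0]-s*P[:,1],j[1]+s*P[:,0]+c*P[:,1],P[:,2]]
def w2j(W,j):
    W=np.atleast_2d(W);c,s=np.cos(j[2]),np.sin(j[2]);dx,dy=W[:,0]-j[0],W[:,1]-j[1]
    return 1000*np.c_[c*dx+s*dy,-s*dx+c*dy,W[:,2]]
E
python3 - <<'E'
from h import *
f=[(110,250,12),(-110,250,12),(-110,-180,12),(98,-180,34),(98,165,34),(-2,165,34)]
u=np.array([(148,86),(75,289),(487,419),(547,210),(213,115),(184,207)])/2.2+[60,80]
fs=[(110,250,12),(-110,250,12),(-110,-180,12)];us=np.array([(123,271),(228,325),(333,182)])
pt,ps=camera_params('top'),camera_params('side')
def res(j,both=0):
    return np.r_[(proj(j2w(f,j),pt)-u).ravel(),(proj(j2w(fs,j),ps)-us).ravel()]
best=min((least_squares(res,[.5,.2,a],loss='soft_l1') for a in np.arange(-3,3.2,.7)),key=lambda r:r.cost)
j=best.x;print('jig',j,np.degrees(j[2]));print(np.round(best.fun.reshape(-1,2),1).tolist())
np.save('jig.npy',j)
for c,p in(('top',pt),('side',ps)):
    read_camera(c)
    for l,z in(('blank',.032),('dowel',.052),('screw_jar',.06),('driver',.013)):
        for r in regions_of(c,l):
            m=r['region'];b=cv2.boxPoints(cv2.minAreaRect(np.argwhere(m)[:,::-1].astype(np.float32)))
            W=pix2plane(b,z,p);print(c,l,'ctr jig',np.round(w2j(W.mean(0),j)),'sides',np.round(1000*np.linalg.norm(np.diff(W,axis=0),axis=1)[:2]))
            if c=='top' and l=='blank':
                e=w2j(W,j);d=np.diff(e,axis=0)[:2];k=d[np.argmax(np.linalg.norm(d,axis=1))];print('  angle from fence deg (ccw+)',(np.degrees(np.arctan2(-k[0],k[1]))+90)%180-90)
s=state();print(w2j(s['position'],j))
E
```

```text
jig [ 0.57142327  0.02945169 -0.30906578] -17.708164970208298
[[-0.4, -0.1], [-0.0, 0.7], [0.6, -0.2], [1.4, 2.2], [1.5, -0.5], [-0.2, 1.0], [-4.9, 0.2], [-0.2, 2.6], [-0.4, -0.7]]
top blank ctr jig [[ 237. -240.   32.]] sides [106.  71.]
  angle from fence deg (ccw+) 44.25737923689758
top blank ctr jig [[  65. -280.   32.]] sides [102.  70.]
  angle from fence deg (ccw+) 40.03010925259031
top blank ctr jig [[ -1. -45.  32.]] sides [53. 72.]
  angle from fence deg (ccw+) 1.6709922185334847
top dowel ctr jig [[-79.  97.  52.]] sides [29. 23.]
top dowel ctr jig [[-2. 37. 52.]] sides [214. 424.]
top screw_jar ctr jig [[187.  -2.  60.]] sides [58. 67.]
top driver ctr jig [[-179.   53.   13.]] sides [ 25. 196.]
top driver ctr jig [[-0. 43. 13.]] sides [224. 445.]
side blank ctr jig [[ 224. -225.   32.]] sides [ 80. 138.]
side blank ctr jig [[  54. -264.   32.]] sides [ 85. 138.]
side blank ctr jig [[ -8. -40.  32.]] sides [111.  69.]
side dowel ctr jig [[-89. 113.  52.]] sides [61. 24.]
side screw_jar ctr jig [[169.  27.  60.]] sides [ 60. 130.]
side driver ctr jig [[-178.   46.   13.]] sides [206.  29.]
side driver ctr jig [[24.  6. 13.]] sides [608. 388.]
[[-581.03342196  446.50521477  231.30635454]]
```

```bash
python3 -m jog '[[[0,0,0],[0,0,4],30],[[-15,-14,0],[0,0,0],30],[[-30,-28,0],[0,0,0],30],[[-32,-30,0],[0,0,0],30],[[-32,-30,0],[0,0,0],30],[[-32,-30,0],[0,0,0],30],[[-32,-30,0],[0,0,0],30],[[-32,-30,0],[0,0,0],30],[[-32,-30,0],[0,0,0],30],[[-32,-30,0],[0,0,0],30]]'; python3 -m jog '[[[-32,-30,0],[0,0,0],30],[[-32,-30,0],[0,0,0],30],[[-32,-30,0],[0,0,0],30],[[-32,-30,0],[0,0,0],30],[[-32,-30,0],[0,0,0],30],[[-30,-28,0],[0,0,0],30],[[-25,-23,0],[0,0,0],30],[[-15,-13,0],[0,0,0],30],[[0,0,0],[0,0,0],30],[[0,0,0],[0,0,0],30]]'; python3 - <<'E'
from h import *
j=np.load('jig.npy');s=state();print(s['time_s'],w2j(s['position'],j),s['ee_rot'],s['finger_gap'])
p=camera_params('wrist');a=read_camera('wrist');cv2.imwrite('pics/w1.png',a[:,:,::-1])
for r in regions_of('wrist','blank'):
  m=r['region'];b=cv2.boxPoints(cv2.minAreaRect(np.argwhere(m)[:,::-1].astype(np.float32)))
  print(r['conf'],np.round(w2j(pix2plane(b,.032,p),j)).tolist(),r['at'])
E
```

```text
time_s: 2.1
position: [0.3343, 0.3083, 0.2317]
ee_rot: [179.9, 0.0, 162.3]
ft_force: [-0.1, 0.2, 0.1]
finger_gap: 0.0299
grasp_force: 0.0
time_s: 3.1
position: [0.4874, 0.0365, 0.2313]
ee_rot: [180.0, -0.0, 162.3]
ft_force: [0.5, -0.2, 0.3]
finger_gap: 0.03
grasp_force: 0.0
3.1 [[-82.23152926 -18.85210302 231.26910503]] [ 1.79971784e+02 -4.06692348e-02  1.62310654e+02] 0.02999386794605451
0.68 [[-34.0, -81.0, 32.0], [-34.0, -12.0, 32.0], [21.0, -11.0, 32.0], [21.0, -83.0, 32.0]] [239.5, 223.7]
0.67 [[66.0, -339.0, 32.0], [-10.0, -247.0, 32.0], [47.0, -210.0, 32.0], [129.0, -303.0, 32.0]] [77.5, 266.5]
0.48 [[218.0, -217.0, 32.0], [187.0, -189.0, 32.0], [192.0, -185.0, 32.0], [223.0, -213.0, 32.0]] [142.0, 346.6]
```

View pics/w1.png

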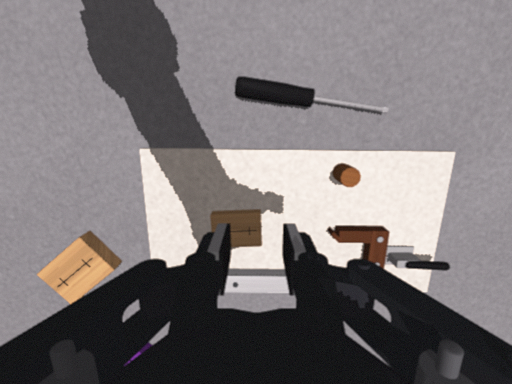

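The wrist view shows the blank at (237,228), with its long side parallel to the board edge (row 150, columns 140 to 453). The dowel is at (346,175), well clear. The blank's centre is at about jig (-2,-46).

```bash
python3 - <<'E'
from h import *
j=np.load('jig.npy');p=camera_params('wrist')
print(np.round(w2j(pix2plane([(453,152),(140,150)],.012,p),j)))
E
python3 -m jog '[[[-8,-9,0],[0,0,0],30],[[-8,-9,0],[0,0,0],30],[[-8,-9,10],[0,0,0],30],[[0,0,25],[0,0,0],30],[[0,0,30],[0,0,0],30],[[0,0,35],[0,0,0],30],[[0,0,35],[0,0,0],30],[[0,0,25],[0,0,0],30],[[0,0,10],[0,0,0],30],[[0,0,0],[0,0,0],30]]'; python3 - <<'E'
from h import *
j=np.load('jig.npy');s=state();print(s['time_s'],w2j(s['position'],j))
b=read_camera('side');cv2.imwrite('pics/s1.png',cv2.resize(b[120:300,120:360,::-1],(800,600)))
E
```

```text
[[-110.  250.   12.]
 [-111. -175.   12.]]
time_s: 4.2
position: [0.5015, 0.0021, 0.0599]
ee_rot: [-179.9, -0.2, 162.3]
ft_force: [-0.4, 0.4, -0.4]
finger_gap: 0.0299
grasp_force: 0.0
4.2 [[-58.31196592 -47.28899847  59.85007418]]
```

View pics/s1.png

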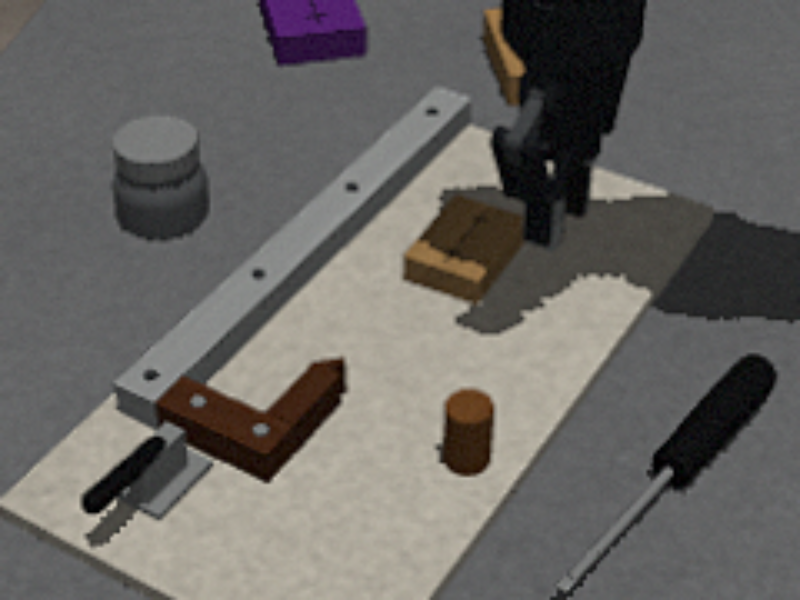

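The side view shows the open fingers at crop (555,220), clear of the blank (465,245) on the side away from the fence. The jig fit agrees with the wrist view.

```bash
python3 -m jog '[[[0,0,10],[0,0,0],30],[[0,0,15],[0,0,0],30],[[0,0,12],[0,0,0],30],[[0,0,4],[0,0,0],30],[[-5,0,0],[0,0,0],30],[[-8,0,0],[0,0,0],30],[[-8,0,0],[0,0,0],30],[[-8,0,0],[0,0,0],30],[[-8,0,0],[0,0,0],30],[[-8,0,0],[0,0,0],30]]'; python3 -m jog '[[[-4,0,0],[0,0,0],30],[[-3,0,0],[0,0,0],30],[[-3,0,0],[0,0,0],30],[[-2,0,0],[0,0,0],30],[[-2,0,0],[0,0,0],30],[[-2,0,0],[0,0,0],30],[[-2,0,0],[0,0,0],30],[[-1,0,0],[0,0,0],30],[[0,0,0],[0,0,0],30],[[0,0,0],[0,0,0],30]]'; python3 - <<'E'
from h import *
j=np.load('jig.npy');s=state();print(s['time_s'],w2j(s['position'],j),s['ft_force'])
b=read_camera('side');cv2.imwrite('pics/s2.png',cv2.resize(b[120:300,120:360,::-1],(800,600)))
E
```

```text
time_s: 5.25
position: [0.5459, -0.0109, 0.0205]
ee_rot: [-180.0, 0.0, 162.3]
ft_force: [-0.2, 0.6, 0.3]
finger_gap: 0.0298
grasp_force: 0.3
time_s: 6.25
position: [0.5634, -0.0165, 0.0204]
ee_rot: [180.0, 0.0, 162.3]
ft_force: [-0.1, 0.1, 0.3]
finger_gap: 0.03
grasp_force: 0.0
6.25 [[  6.29493501 -46.17886886  20.36052443]] [-0.06843619  0.05637588  0.27370295]
```

View pics/s2.png

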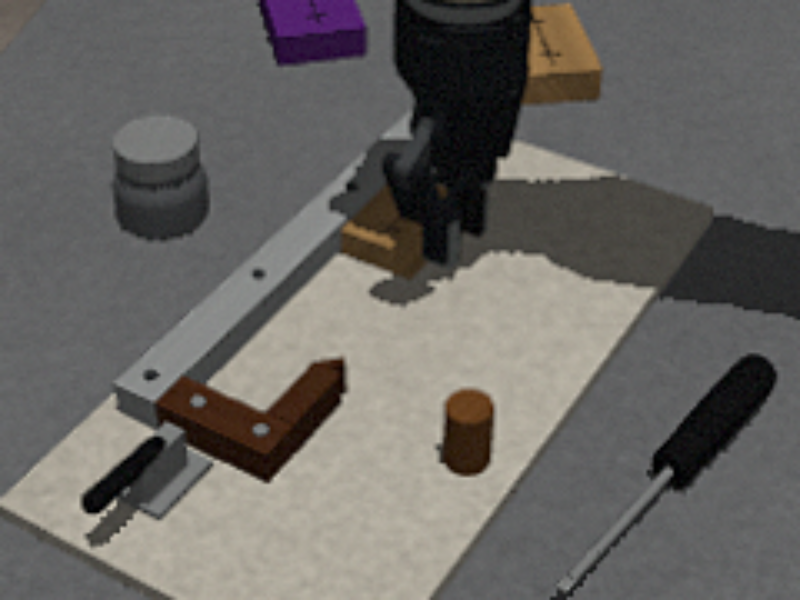

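The blank at crop (385,225) is almost at the fence. The force is still near zero, so I push in small steps until it rises.

```bash
python3 -m jog '[[[-1,0,0],[0,0,0],30],[[0,0,0],[0,0,0],30],[[-1,0,0],[0,0,0],30],[[0,0,0],[0,0,0],30],[[-1,0,0],[0,0,0],30],[[0,0,0],[0,0,0],30],[[0,0,0],[0,0,0],30],[[0,0,0],[0,0,0],30],[[0,0,0],[0,0,0],30],[[0,0,0],[0,0,0],30]]'
```

```text
time_s: 7.3
position: [0.5643, -0.0168, 0.0201]
ee_rot: [-180.0, -0.2, 162.3]
ft_force: [-5.3, 1.8, 3.7]
finger_gap: 0.0301
grasp_force: 2.6
```

```bash
python3 -m jog '[[[5,0,0],[0,0,0],30],[[10,0,0],[0,0,0],30],[[0,0,-15],[0,0,0],30],[[0,0,-25],[0,0,0],30],[[0,0,-20],[0,0,0],30],[[0,-16,0],[0,0,0],20],[[-12,-25,0],[0,0,0],10],[[-20,-25,0],[0,0,0],10],[[-15,0,0],[0,0,0],10],[[0,0,0],[0,0,0],10]]'; python3 - <<'E'
from h import *
j=np.load('jig.npy');s=state();print(s['time_s'],w2j(s['position'],j),np.round(s['joint_pos'],1))
p=camera_params('top');a=read_camera('top');cv2.imwrite('pics/t2.png',cv2.resize(a[100:300,80:340,::-1],(780,600)))
for c in('top','side'):
  p=camera_params(c); 
  if c=='side':read_camera(c)
  for r in regions_of(c,'blank'):
    m=r['region'];b=cv2.boxPoints(cv2.minAreaRect(np.argwhere(m)[:,::-1].astype(np.float32)))
    print(c,r['conf'],np.round(w2j(pix2plane(b,.032,p),j)[:,:2]).tolist())
E
```

```text
time_s: 8.3
position: [0.5774, -0.0933, 0.0796]
ee_rot: [-179.9, 0.1, 162.1]
ft_force: [0.4, 0.5, -0.5]
finger_gap: 0.01
grasp_force: 0.0
8.3 [[  43.06300749 -115.08122688   79.62330571]] [  3.3  40.    5.9 101.9  -5.9  38.2  84.6]
top 0.96 [[76.0, -235.0], [124.0, -304.0], [63.0, -344.0], [16.0, -276.0]]
top 0.69 [[21.0, -10.0], [70.0, -12.0], [65.0, -82.0], [17.0, -79.0]]
top 0.65 [[224.0, -181.0], [299.0, -250.0], [248.0, -299.0], [175.0, -230.0]]
side 0.81 [[114.0, -299.0], [54.0, -351.0], [-8.0, -228.0], [47.0, -183.0]]
side 0.72 [[68.0, -4.0], [65.0, -109.0], [4.0, -71.0], [11.0, 26.0]]
side 0.58 [[296.0, -260.0], [227.0, -302.0], [156.0, -187.0], [219.0, -150.0]]
```

View pics/t2.png

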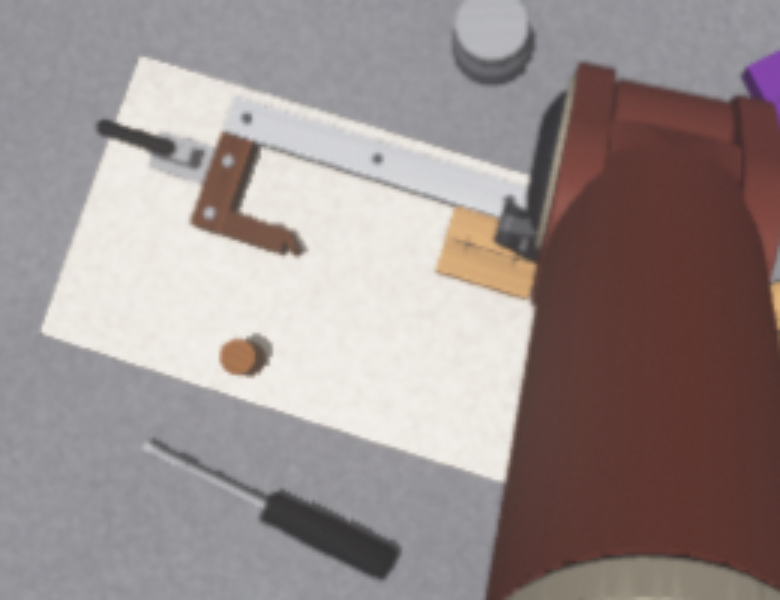

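The top view shows the blank flush on the fence at crop (490,250), about jig (44,-46). The dowel and driver have not moved. I turn the tool 90 degrees to push from the rear.

```bash
python3 -m jog '[[[0,0,0],[0,0,4],10],[[0,0,0],[0,0,8],10],[[0,0,0],[0,0,8.5],10],[[0,0,0],[0,0,8.5],10],[[0,0,0],[0,0,8.5],10],[[0,0,0],[0,0,8.5],10],[[0,0,0],[0,0,8.5],10],[[0,0,0],[0,0,8.5],10],[[0,0,0],[0,0,8.5],10],[[0,0,0],[0,0,8.5],10]]';python3 -m jog '[[[0,0,0],[0,0,6],10],[[0,0,0],[0,0,3.8],10],[[0,0,0],[0,0,0],10],[[0,0,15],[0,0,0],10],[[0,0,20],[0,0,0],10],[[0,0,15],[0,0,0],10],[[0,0,9],[0,0,0],10],[[0,0,0],[0,0,0],10],[[0,0,0],[0,0,0],10],[[0,0,0],[0,0,0],10]]'; python3 - <<'E'
from h import *
j=np.load('jig.npy');s=state();print(s['time_s'],w2j(s['position'],j),np.round(s['joint_pos'],1))
p=camera_params('wrist');a=read_camera('wrist');cv2.imwrite('pics/w3.png',a[:,:,::-1])
E
```

```text
time_s: 9.5
position: [0.5758, -0.0886, 0.0801]
ee_rot: [-179.9, -0.0, 82.1]
ft_force: [-0.8, 0.4, -0.0]
finger_gap: 0.0102
grasp_force: 0.0
time_s: 10.5
position: [0.5772, -0.0903, 0.022]
ee_rot: [179.9, -0.0, 72.5]
ft_force: [-0.1, -0.1, 0.2]
finger_gap: 0.0098
grasp_force: 0.0
10.5 [[  41.90093611 -112.316552     21.99947497]] [ -9.7  48.   27.3 104.1 -34.9  36.5  21.1]
```

View pics/w3.png

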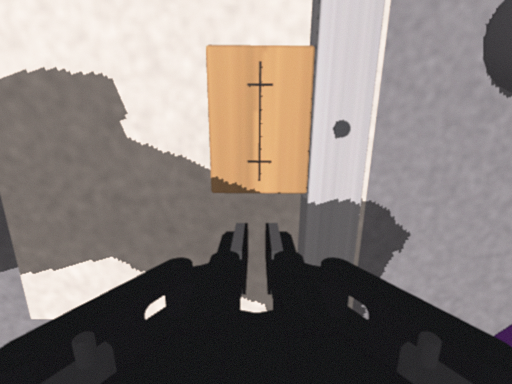

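The wrist view shows the fingers at columns 235–290, centred behind the blank (columns 208–313, rear edge at row 192). The blank lies flush and parallel to the fence (column 313).

```bash
python3 -m jog '[[[4,0,0],[0,0,0],10],[[6,0,0],[0,0,0],10],[[4,0,0],[0,0,0],10],[[3,0,0],[0,0,0],10],[[3,0,0],[0,0,0],10],[[4,0.2,0],[0,0,0],10],[[6,0.2,0],[0,0,0],10],[[6,0.2,0],[0,0,0],10],[[6,0.2,0],[0,0,0],10],[[6,0.2,0],[0,0,0],10]]';python3 -m jog '[[[6,0.2,0],[0,0,0],10],[[6,0.2,0],[0,0,0],10],[[6,0.1,0],[0,0,0],10],[[6,0,0],[0,0,0],10],[[6,0,0],[0,0,0],10],[[6,0.2,0],[0,0,0],10],[[4,0.2,0],[0,0,0],10],[[2,0.2,0],[0,0,0],10],[[1,0.2,0],[0,0,0],10],[[0,0,0],[0,0,0],10]]'; python3 - <<'E'
from h import *
j=np.load('jig.npy');s=state();print(s['time_s'],w2j(s['position'],j),s['ee_rot'][2])
p=camera_params('wrist');a=read_camera('wrist');cv2.imwrite('pics/w4.png',a[:,:,::-1])
E
```

```text
time_s: 11.55
position: [0.5921, -0.0437, 0.0212]
ee_rot: [-180.0, -0.0, 72.5]
ft_force: [-0.8, -0.6, -0.1]
finger_gap: 0.0101
grasp_force: 0.3
time_s: 12.55
position: [0.6062, -0.0038, 0.0213]
ee_rot: [180.0, -0.0, 72.5]
ft_force: [0.1, -0.1, 0.4]
finger_gap: 0.0098
grasp_force: 0.0
12.55 [[ 43.24913192 -21.13656515  21.29324015]] 72.51053906930386
```

View pics/w4.png

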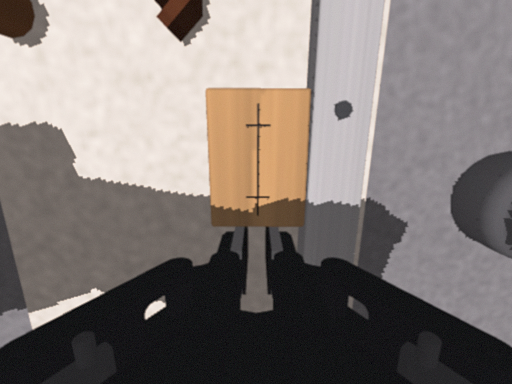

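The fingers touch the rear edge (row 226). The blank is still flush on the fence at column 309, and the cheek tip (180,20) lies clear ahead on the left. I continue.

```bash
python3 -m jog '[[[2,0.2,0],[0,0,0],10],[[4,0.2,0],[0,0,0],10],[[5,0.2,0],[0,0,0],10],[[5,0.2,0],[0,0,0],10],[[5,0.2,0],[0,0,0],10],[[5,0.2,0],[0,0,0],10],[[5,0.2,0],[0,0,0],10],[[5,0.1,0],[0,0,0],10],[[5,0,0],[0,0,0],10],[[5,0,0],[0,0,0],10]]';python3 -m jog '[[[5,0,0],[0,0,0],10],[[5,0,0],[0,0,0],10],[[4,0,0],[0,0,0],10],[[4,0,0],[0,0,0],10],[[3,0,0],[0,0,0],10],[[2,0,0],[0,0,0],10],[[2,0,0],[0,0,0],10],[[1,0,0],[0,0,0],10],[[0,0,0],[0,0,0],10],[[0,0,0],[0,0,0],10]]'; python3 - <<'E'
from h import *
j=np.load('jig.npy');s=state();print(s['time_s'],w2j(s['position'],j),s['ft_force'])
p=camera_params('wrist');a=read_camera('wrist');cv2.imwrite('pics/w5.png',a[:,:,::-1])
E
```

```text
time_s: 13.6
position: [0.6217, 0.0401, 0.0213]
ee_rot: [180.0, -0.0, 72.5]
ft_force: [0.1, -1.0, -0.4]
finger_gap: 0.0101
grasp_force: 0.1
time_s: 14.6
position: [0.6291, 0.0645, 0.0213]
ee_rot: [-180.0, -0.0, 72.5]
ft_force: [-0.4, -0.8, -0.1]
finger_gap: 0.0106
grasp_force: 0.0
14.6 [[44.29814398 50.93517187 21.27556735]] [-0.37734735 -0.80172257 -0.0658873 ]
```

View pics/w5.png

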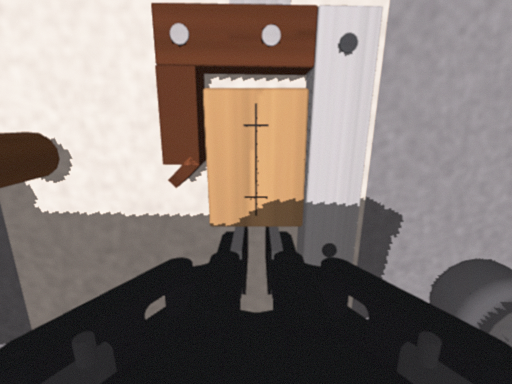

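The blank has entered the pocket along the fence, with about 6–9 mm left to the stop (front edge row 88, stop at rows 68–78). I press it home slowly.

```bash
python3 -m jog '[[[1.5,0,0],[0,0,0],10],[[1.5,0,0],[0,0,0],10],[[1,0.2,0],[0,0,0],10],[[1,0.2,0],[0,0,0],10],[[1,0,0],[0,0,0],10],[[1,0,0],[0,0,0],10],[[0.5,0,0],[0,0,0],10],[[0,0,0],[0,0,0],10],[[0,0,0],[0,0,0],10],[[0,0,0],[0,0,0],10]]';python3 -m jog '[[[1,0,0],[0,0,0],10],[[0,0,0],[0,0,0],10],[[1,0,0],[0,0,0],10],[[0,0,0],[0,0,0],10],[[0,0,0],[0,0,0],10],[[0,0,0],[0,0,0],10],[[0,0,0],[0,0,0],10],[[0,0,0],[0,0,0],10],[[0,0,0],[0,0,0],10],[[0,0,0],[0,0,0],10]]'; python3 - <<'E'
from h import *
j=np.load('jig.npy');s=state();print(s['time_s'],w2j(s['position'],j),s['ft_force'])
E
```

```text
time_s: 15.65
position: [0.6318, 0.0715, 0.0213]
ee_rot: [-180.0, -0.0, 72.5]
ft_force: [0.4, 0.5, 0.4]
finger_gap: 0.0099
grasp_force: 0.0
time_s: 16.65
position: [0.6321, 0.0724, 0.0213]
ee_rot: [-180.0, 0.1, 72.5]
ft_force: [-2.7, -4.2, 2.3]
finger_gap: 0.0099
grasp_force: 2.3
16.65 [[44.73065148 59.41668094 21.3163694 ]] [-2.73082016 -4.21651422  2.31564239]
```

```bash
python3 -m jog '[[[0,1,0],[0,0,0],10],[[0,0.5,0],[0,0,0],10],[[0,0,0],[0,0,0],10],[[-3,0,0],[0,0,0],10],[[-6,0,0],[0,0,0],10],[[-10,0,0],[0,0,0],10],[[-10,0,-20],[0,0,0],10],[[0,0,-25],[0,0,0],10],[[0,0,-10],[0,0,0],10],[[0,0,0],[0,0,0],10]]'; python3 - <<'E'
from h import *
j=np.load('jig.npy');s=state();print(s['time_s'],w2j(s['position'],j),s['ft_force'])
a=read_camera('wrist');p=camera_params('wrist');cv2.imwrite('pics/w6.png',cv2.resize(a[0:250,120:420,::-1],(720,600)))
for r in regions_of('wrist','blank')[:1]:
  b=cv2.boxPoints(cv2.minAreaRect(np.argwhere(r['region'])[:,::-1].astype(np.float32)));print(r['conf'],np.round(w2j(pix2plane(b,.032,p),j)[:,:2],1).tolist())
E
```

```text
time_s: 17.65
position: [0.6265, 0.0453, 0.078]
ee_rot: [179.8, -0.1, 72.5]
ft_force: [-0.7, -0.5, -1.5]
finger_gap: 0.0099
grasp_force: 0.0
17.65 [[47.66993127 31.85001011 77.96127873]] [-0.71371702 -0.49689299 -1.45404187]
0.56 [[15.2, 71.6], [17.8, 140.2], [66.4, 140.5], [69.0, 71.8]]
```

View pics/w6.png

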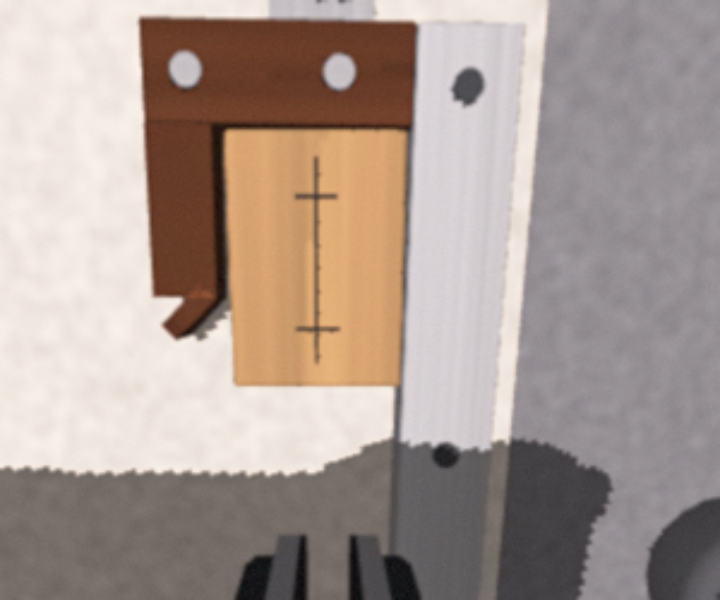

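```bash
python3 - <<'E'
from h import *
j=np.load('jig.npy');p=camera_params('wrist')
def f(c,z):return np.round(w2j(pix2plane(np.array(c)/2.4+[120,0],z,p),j)[:,:2],1).tolist()
print('fence',f([(415,40),(413,128),(405,380)],.034),'blank R',f([(407,131),(400,383)],.032),'L',f([(225,131),(235,383)],.032))
a=cv2.imread('pics/w6.png')
for y in(150,200,250,300,350):print(y,a[y,396:424:2].mean(1).astype(int).tolist(),a[y,210:244:2,0].tolist())
E
```

```text
fence [[66.9, 159.9], [67.2, 139.6], [67.5, 73.4]] blank R [[65.9, 139.3], [66.3, 72.2]] L [[17.5, 139.1], [18.0, 72.0]]
150 [159, 158, 156, 151, 137, 113, 101, 114, 149, 189, 211, 217, 216, 214] [34, 24, 17, 16, 16, 22, 44, 83, 110, 119, 118, 116, 116, 115, 114, 113, 113]
200 [158, 158, 155, 140, 114, 95, 113, 149, 186, 209, 215, 216, 213, 211] [40, 40, 24, 15, 13, 18, 31, 57, 89, 106, 116, 118, 116, 119, 115, 114, 113]
250 [158, 157, 148, 130, 108, 114, 148, 183, 207, 214, 213, 214, 213, 212] [39, 41, 27, 18, 16, 17, 23, 41, 65, 88, 104, 114, 118, 117, 114, 113, 112]
300 [155, 153, 141, 122, 109, 148, 185, 206, 213, 214, 213, 212, 211, 210] [36, 37, 27, 19, 17, 25, 43, 67, 87, 96, 100, 105, 112, 116, 116, 115, 114]
350 [152, 137, 119, 114, 147, 187, 206, 212, 212, 213, 212, 212, 211, 212] [224, 224, 223, 221, 220, 219, 219, 218, 219, 221, 208, 171, 124, 107, 113, 114, 114]
```

The gap to the fence is about 1 mm, the blank is parallel to it and seated on the stop, and the arm is clear.

```bash
python3 -c "
from rig import *
print(job_done())"
```

```text
the job is handed in; nothing more can be done
None
```

The job is handed in: the blank sits in the pocket against the end stop, about 1 mm off the fence and parallel to it by my last wrist-camera measurement; the dowel, jar and screwdriver were never touched, and the hand-in returned no verdict.

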